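# Vent a sealed storage tub and hold its lid up

### The job

One of the two storage tubs on the bench has a vent plunger in its lid: with the lid still on, press that plunger down to its stop and keep it down for a second to let the vacuum out. Then take the lid by its bridge handle, lift it straight up about 10 cm clear of the tub and finish holding it there, level and steady above the tub, so that I can reach in underneath. The little tin standing on the lid rides along upright, and the tub and everything else on the bench stay where they are.

Things in the scene. Friction and masses are not known exactly. Their poses are not given: they have to be found in the camera images.
- tub: clear plastic storage tub with cartons in it, 176 x 126 mm, 100 mm tall, about 2 kg, standing loose on the bench; origin at the centre of its underside, x along its long side, z up. It may stand left or right, the plain tub on the other side
- lid: loose grey lid on the tub, about 0.3 kg: plate 180 (x) x 130 (y) x 6 mm, edge rim 6 mm higher, and a 10 mm deep plug below, 3 mm slack each side in the tub's mouth. Origin at the centre of the plate's underside, 100 mm above the tub's origin when seated; z up. Bridge handle over its centre along x, plunger centred at x = -65 mm, tin near x = +63 mm
- handle_mid (a point): centre of the handle's bar, 48 mm above the lid's origin; the bar runs along the lid's x, 72 mm long, 16 mm wide (y), 12 mm high, with 36 mm free below it; its end posts fill 26 to 36 mm from its middle. The axes are the lid's
- vent_plunger (a joint): travel of the spring plunger: 0 = up, 0.008 m = down at its stop. It springs back when let go; it takes 2 N to start and 6 N at the stop
- plunger_top (a point): centre of the top of the plunger's black round head, 24 mm across; 34 mm above the lid's origin when up, 8 mm lower when pressed home
- tin: small round metal tin, 38 mm across, 30 mm tall, 60 g, standing loose on the lid plate at the end away from the plunger; origin at the centre of its underside
- plain_tub: a tub of the same size and material as tub with the same lid and handle moulded on, but with no plunger and nothing standing on it; origin at the centre of its underside, axes as for tub; not to be opened
- jar: bystander: glass jar with a metal cap, 60 mm across, 85 mm tall; origin at the centre of its underside
- tape_measure: bystander: tape measure in a black case, about 66 x 36 x 60 mm; origin at the centre of its underside
- screwdriver: bystander: screwdriver lying along its x; origin on the table below its middle
- paint_can: bystander: metal can with a paper label, 100 mm across, 115 mm tall; origin at the centre of its underside
- flashlight: bystander: dark metal flashlight lying along its x, 150 mm long, 38 mm high; origin on the table below its middle
- tape_roll: bystander: roll of tape lying flat, 100 mm across, 48 mm high; origin at the centre of its underside
- clamp: bystander: bar clamp lying flat, 200 mm long, with two jaws, about 20 mm high; origin under the middle of its bar
Things that resemble listed ones, but are neither listed nor needed, are in the scene too. Of the things shaped like the tin, the metal one is meant.

How it is judged:
By the outcome, as a careful person would: the job done as asked, in the order asked, and still so for the second after the job is handed in, while the arm keeps its last pose, push and grip.
It also fails if it takes over 40 s, if anything falls off the work surface, if the arm or the gripper's body presses on something with over 40 N, if the wrist force passes 120 N, or if a joint passes its speed limit or range.

### The arm

A 6-joint arm with a two-finger parallel gripper is mounted at the origin on the work surface. World frame = base frame: x ahead of the robot, y to its left, z up, the work surface at z = 0. Lengths are in m, angles in degrees, forces in N, time in s.
With the tool pointing down it reaches from about 0.375 to 0.9 m from the base axis. Payload 3.1 kg.
Tool frame: the origin (TCP) lies midway between the tips of the shut fingers; the grasp point (between the pads) lies 19 mm behind it; y points along the fingers, x is the direction in which the jaws open and shut, and the axes are right-handed (so a half turn about y gives the same grasp; the last joint's range is limited). The gripper opens to 85 mm and grips with 20 to 120 N. Pads are 22 mm wide; open, the fingers measure 114 mm over their backs; the gripper's body (76 mm by 85 mm) begins 54 mm behind the grasp point. The pads swing forward as they close: fully open they stand 13 mm farther back than shut.
Start: joints at [56.981, 30.224, 82.088, -0, 67.689, -10.227], TCP at [0.242, 0.576, 0.231] pointing down, gripper open.
Joint ranges: [-176.69, 176.69], [-43.24, 126.21], [12.49, 139.97], [-82, 262], [0, 151.66], [-163.58, 163.58]. Speed limits (degrees/s): [159.86, 159.86, 180, 180, 180, 180].

### API

Orientations are given as a 3x3 rotation matrix whose columns are the frame's x, y, z axes.
In Python, from bench import * gives the robot as it stands. The module is installed in compiled form; this text tells all that it offers.
- The arm moves only by the tool servo_tool, never from a script. Its argument "plan" is text: rows parted by semicolons, each of 7 numbers parted by spaces: the turn, a rotation vector about the tool's x, y, z in degrees, then the shift along the tool's x, y, z in mm, then the opening, from 0 (shut) to 1 (fully open). In form: wx wy wz x y z fingers; .... A call has 1 to 8 rows; each row shifts and turns the commanded pose from where the row before left it, along the tool's axes as they then stand; what a row does not reach is not made up. A row lasts 1/8 s, in which the tool goes at most 62.5 mm and 10.7 degrees, less where a joint would pass 70% of its speed; a pose out of reach is approached as far as the arm can. A call with a gripper value outside its range is refused whole. The fingers move at their own pace and stop on an object; the grip force is fixed at half the most. Time passes only in rows, so rows that do not move let the fingers close. It gives the time, the measured TCP pose, the force and the opening at its end, in the units of the state.
- get_state(): the state, without advancing time (a new reading comes with each control period).
- grab_frame(name): name is "scene" or "top" or "wrist"; returns a dict with "color" (420x560x3 uint8, red, green, blue), "depth" (420x560 float32, m along the optical axis (not along the pixel's ray), 0 where there is no reading), "fx", "fy", "cx", "cy" (pixels), "R" (3x3) and "t" (3): a world point X has camera coordinates R X + t; the wrist camera has in their place "hand_eye" (4x4, takes a point from camera to tool coordinates, whose origin is the TCP and whose axes are the tool frame's). Camera axes: x right, y down, z forward; pixel columns grow to the right and rows downward; lengths in m; the calibration is good to about 2 mm. The wrist camera is an equidistant fisheye: a pixel r from the principal point sees the ray r / f radians off the axis. A picture is of the moment at which its call begins: read the wrist's pose just before it.
- finish_job(): hands the job in, once; it reports no verdict.
Trained networks look in a picture, given as the dict that the camera call returned (one of the last four; its "shot" number tells which), for a name from the list of things; names that differ only in an ending like _2 or _b are one class to them, and where a whole thing is asked for, a point or a joint stands for the part that bears it (a point fixed in the world has none). Each returns a list of dicts, best first, with "confidence" (0 to 1); they miss things now and then, are a little off and sometimes report something else, mostly with a low value. They report only what shows in the picture. A call takes as long as a camera call. They do not tell look-alikes from the thing itself.
- search_frame(name, picture): "location" ([x, y, z] in m, in world coordinates, good to about 4 mm: the middle of the surface that is visible of it).
- landmark_of(name, picture): "location" ([x, y, z] in m, in world coordinates, good to about 4 mm: a listed point, or the origin of a listed thing).
The state is a dict: "time": time; "joint_pos": joint angles; "dq": joint speeds; "joint_torque": joint torques, N m; "tool_pos": TCP position; "tool_rot": TCP orientation; "contact_force": force on the tool from outside, world axes, zero at the start; "torque": the same for the moment, N m; "width": finger opening in m.
Only numpy, scipy, OpenCV 4.12 (cv2) and the standard library are available. Lean on these libraries where they do the work, as an engineer would, in place of code of your own. Each camera call takes 0.05 s, during which the arm holds its last target. There are 200 camera calls.

## Working session

There is one attempt and no reset: what is moved stays moved. The work goes in short steps, Python scripts to look and compute and a tool call to move; the robot and the scene stay as the last step left them, time stands still between calls to the robot, and variables do not carry over. Pictures are saved under pics/ and viewed, about 8 in all and at most 12, crops included, and the job is handed in when it is done.

Besides the shell and the picture viewer there is one more tool, called after "Request:" as a command line: name --argument value ..., lists and objects as JSON in quotes. servo_tool: Moves the arm, as the interface text tells. Its arguments: {"type":"object","properties":{"plan":{"type":"string"}},"required":["plan"]}

```bash
mkdir -p pics
python3 - <<'E'
from bench import *
import cv2,numpy as np
s=get_state();print(s['time'],s['tool_pos'],np.round(s['tool_rot'],3).tolist(),s['width'])
a=grab_frame('scene');b=grab_frame('top')
for n,p in(('scene',a),('top',b)):
    cv2.imwrite(f'pics/{n}0.png',p['color'][...,::-1])
    for k in('handle_mid','plunger_top','tin','tub','plain_tub','lid'):
        print(n,k,[(np.round(d['location'],3).tolist(),round(d['confidence'],2)) for d in landmark_of(k,p)][:4])
E
```

```text
0.0 [0.24168287 0.57559307 0.2303275 ] [[0.387, -0.001, -0.922], [0.922, -0.002, 0.387], [-0.002, -1.0, 0.0]] 0.08539679186443641
scene handle_mid [([0.564, -0.239, 0.143], 0.87)]
scene plunger_top [([0.51, -0.256, 0.134], 0.49)]
scene tin [([0.637, -0.245, 0.104], 0.86), ([0.743, -0.297, -0.004], 0.83), ([0.611, -0.381, -0.003], 0.62)]
scene tub [([0.572, -0.244, -0.001], 0.76), ([0.779, 0.01, 0.0], 0.45)]
scene plain_tub [([0.497, 0.217, -0.0], 0.61)]
scene lid [([0.567, -0.239, 0.102], 0.74)]
top handle_mid [([0.567, -0.24, 0.146], 0.92)]
top plunger_top [([0.506, -0.261, 0.13], 0.65)]
top tin [([0.639, -0.247, 0.101], 0.72), ([0.746, -0.299, -0.005], 0.67), ([0.611, -0.388, -0.003], 0.48)]
top tub []
top plain_tub [([0.496, 0.22, -0.001], 0.88)]
top lid [([0.572, -0.242, 0.098], 0.82)]
```

View pics/scene0.png

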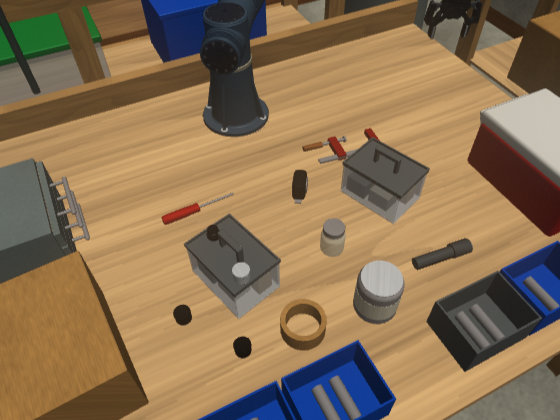

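View pics/top0.png

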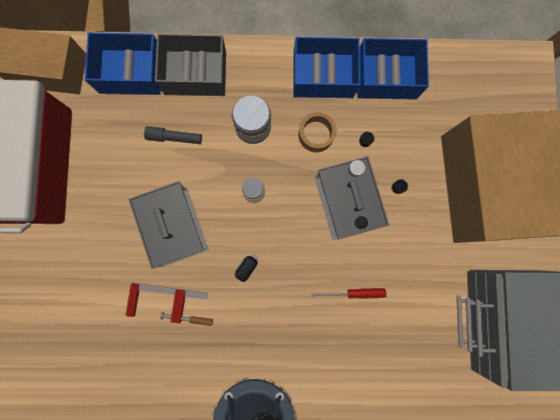

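The plungered tub is on the right: scene (232,255), top (352,198). The plunger head shows at top (361,223) and the metal tin at (357,168). The look-alikes are two black round things at top (367,139) and (400,186), the jar cap at (253,188), and the plain tub at (168,224). Next I'll measure the lid's pose from depth and take a close crop to check the choice.

```bash
cat > h.py <<'E'
from bench import *
import cv2,numpy as np
def cloud(p):
    d=p['depth'];v,u=np.nonzero(d>0);z=d[v,u]
    c=np.c_[(u-p['cx'])/p['fx']*z,(v-p['cy'])/p['fy']*z,z]
    return (c-p['t'])@p['R'],u,v
def measure(p):
    X,_,_=cloud(p)
    X=X[np.hypot(X[:,0]-.57,X[:,1]+.242)<.125]
    for n,lo,hi in(('plate',.099,.118),('bar/top',.142,.165),('mid',.125,.141)):
        q=X[(X[:,2]>lo)&(X[:,2]<hi)]
        if len(q)<5: print(n,len(q));continue
        r=cv2.minAreaRect((q[:,:2]*1000).astype(np.float32))
        print(n,len(q),np.round(r[0],1),np.round(r[1],1),round(r[2],1),'z',np.round(np.percentile(q[:,2],[5,50,95]),4))
        if n=='mid':
            for m,s in(('near',q[:,0]<.545),('far',q[:,0]>.61)): print(m,s.sum(),q[s].mean(0) if s.any() else '')
E
python3 - <<'E'
from h import *
p=grab_frame('top');measure(p)
s=grab_frame('scene');measure(s)
c=np.hstack([cv2.resize(p['color'][140:255,295:410],(400,400)),cv2.resize(s['color'][205:320,175:290],(400,400))])
cv2.imwrite('pics/crop1.png',c[...,::-1])
E
```

```text
plate 3327 [ 567.1 -239.7] [180.1 131. ] 16.0 z [0.1024 0.1057 0.1122]
bar/top 218 [ 566.7 -239.5] [71.4 16.5] 15.7 z [0.1487 0.1525 0.1559]
mid 290 [ 574.  -245.2] [161.4  41. ] 2.4 z [0.1297 0.1344 0.1378]
near 90 [ 0.50719304 -0.25587988  0.13279236]
far 194 [ 0.63524358 -0.24440499  0.13475335]
plate 3486 [ 566.8 -239.6] [183.2 132. ] 16.2 z [0.1022 0.1054 0.1124]
bar/top 240 [ 568.4 -239.8] [72.7 16.6] 16.0 z [0.1459 0.152  0.1548]
mid 374 [ 573.6 -246.2] [162.5  40. ] 2.4 z [0.1275 0.1339 0.1373]
near 97 [ 0.51078787 -0.25741736  0.13165349]
far 247 [ 0.63831863 -0.24566678  0.13424669]
```

View pics/crop1.png

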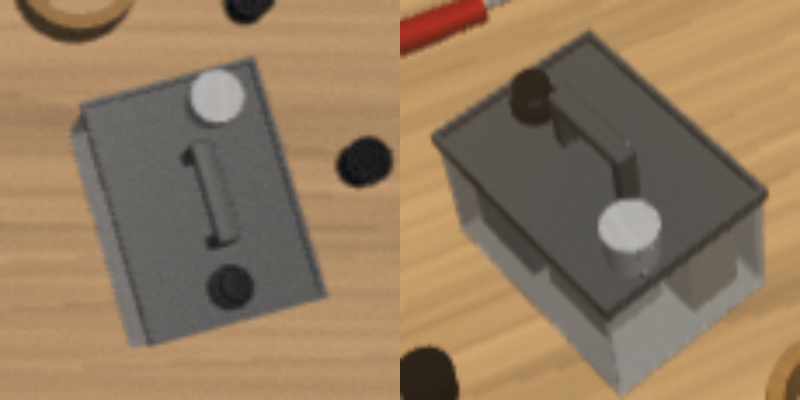

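The crop confirms the choice: black plunger head at the near end (232,287), metal tin at the far end (217,95), and a bridge handle between them. The lid centre is at (0.567,-0.240) with yaw 16°. The tool needs to turn +141° about its y to put the jaws across the bar. I'll turn and rise first.

Request:
servo_tool --plan "0 10 0 0 -4 0 0;0 10 0 0 -4 0 0;0 10 0 0 -4 0 0;0 10 0 0 -4 0 0;0 10 0 0 -4 0 0;0 10 0 0 -4 0 0;0 10 0 0 -4 0 0;0 10 0 0 -4 0 0"

```text
time: 1.8
tool_pos: [0.2421, 0.5762, 0.2635]
tool_rot: [[0.974, 0.0, 0.227], [-0.227, 0.0, 0.974], [0.0, -1.0, 0.0]]
contact_force: [-0.6, 0.2, 0.1]
width: -0.0001
```

Request:
servo_tool --plan "0 10 0 0 -4 0 0;0 10 0 0 -4 0 0;0 10 0 0 -4 0 0;0 10 0 0 -4 0 0;0 10 0 0 -4 0 0;0 10.5 0 0 -4 0 0;0 0 0 0 0 0 0"

```text
time: 2.68
tool_pos: [0.2422, 0.5764, 0.2877]
tool_rot: [[0.29, 0.0, 0.957], [-0.957, 0.001, 0.29], [-0.001, -1.0, 0.001]]
contact_force: [-0.5, 0.3, -0.9]
width: -0.0001
```

```bash
cat >> h.py <<'E'
def togo(target,heading=None):
    s=get_state();R=np.array(s['tool_rot']);e=np.array(target)-s['tool_pos']
    print('t',s['time'],'tcp',np.round(s['tool_pos'],4),'F',np.round(s['contact_force'],1),'w',round(s['width'],4),'j',np.round(s['joint_pos'],0))
    print('shift mm',np.round(R.T@e*1000,1),'head',np.degrees(np.arctan2(R[1,0],R[0,0])),'down err',np.round(R[2],4))
E
python3 -c "
from h import *
togo([.507,-.257,.20])"
```

```text
t 2.675 tcp [0.2422 0.5764 0.2877] F [-0.5  0.3 -0.9] w -0.0001 j [ 57.  27.  78.   0.  75. 130.]
shift mm [874.4  87.2  12.1] head -73.16822614965956 down err [-6.e-04 -1.e+00  6.e-04]
```

Request:
servo_tool --plan "0 0 0 40 0 0 0;0 0 0 50 0 0 0;0 0 0 50 0 0 0;0 0 0 50 0 0 0;0 0 0 50 0 0 0;0 0 0 50 0 0 0;0 0 0 50 0 0 0;0 0 0 50 0 0 0"

```text
time: 3.68
tool_pos: [0.3545, 0.2012, 0.2874]
tool_rot: [[0.291, 0.001, 0.957], [-0.957, 0.0, 0.291], [0.0, -1.0, 0.001]]
contact_force: [0.2, -0.2, -0.1]
width: 0.0
```

Request:
servo_tool --plan "0 0 0 50 0 0 0;0 0 0 50 0 0 0;0 0 0 50 0 0 0;0 0 0 50 0 0 0;0 0 0 50 0 0 0;0 0 0 50 0 0 0;0 0.8 0 50 0 0 0;0 0 0 0 0 0 0"

```text
time: 4.68
tool_pos: [0.4562, -0.1361, 0.2873]
tool_rot: [[0.273, 0.002, 0.962], [-0.962, -0.002, 0.273], [0.002, -1.0, 0.001]]
contact_force: [-1.0, 0.9, -1.1]
width: -0.0
```

```bash
python3 -c "
from h import *
togo([.507,-.257,.16])"
```

```text
t 4.675 tcp [ 0.4562 -0.1361  0.2873] F [-1.   0.9 -1.1] w -0.0 j [-30.  15.  99.  -0.  67.  44.]
shift mm [129.9 127.6  15.7] head -74.17145565739806 down err [ 0.0019 -1.      0.0011]
```

Request:
servo_tool --plan "0 0 0 45 0 5 0;0 0 0 45 0 5 0;0 0 0 40 0 6 0;0 0 0 0 30 0 0;0 0 0 0 30 0 0;0 0 0 0 30 0 0;0 0 0 0 20 0 0;0 0 0 0 0 0 0"

```text
time: 5.68
tool_pos: [0.5046, -0.2513, 0.1758]
tool_rot: [[0.277, -0.004, 0.961], [-0.961, 0.003, 0.277], [-0.004, -1.0, -0.003]]
contact_force: [0.5, 0.3, 0.7]
width: -0.0001
```

Run:
```python
from h import *
togo([.507,-.257,.134])
s=get_state();w=grab_frame('wrist')
print({k:w[k] for k in('fx','cx','cy')},np.round(w['hand_eye'],3).tolist())
R=np.array(s['tool_rot']);t=np.array(s['tool_pos'])
for k in('plunger_top','handle_mid'):print(k,[(np.round(d['location'],4).tolist(),d['confidence']) for d in landmark_of(k,w)])
H=np.array(w['hand_eye']);Hi=np.linalg.inv(H)
img=w['color'][...,::-1].copy()
for P in([.5065,-.257,.134],[.567,-.2397,.148],list(t)):
    c=Hi[:3,:3]@(R.T@(np.array(P)-t))+Hi[:3,3];th=np.arctan2(np.hypot(*c[:2]),c[2]);ph=np.arctan2(c[1],c[0])
    cv2.drawMarker(img,(int(w['cx']+w['fx']*th*np.cos(ph)),int(w['cy']+w['fx']*th*np.sin(ph))),(0,0,255),0,10,1)
cv2.imwrite('pics/wrist1.png',img)
```

```text
t 5.675 tcp [ 0.5046 -0.2513  0.1758] F [0.5 0.3 0.7] w -0.0001 j [-38.  30.  94.   0.  57.  36.]
shift mm [ 6.4 41.7  0.8] head -73.941330478348 down err [-0.0042 -1.     -0.0028]
{'fx': 325.19226210127806, 'cx': 278.62119039492273, 'cy': 212.02760318133303} [[1.0, 0.001, 0.0, -0.0], [-0.0, -0.311, 0.95, -0.143], [0.001, -0.95, -0.311, 0.079], [0.0, 0.0, 0.0, 1.0]]
plunger_top [([0.5028, -0.2554, 0.1356], 0.61)]
handle_mid [([0.5631, -0.2389, 0.1502], 0.92)]
```

View pics/wrist1.png

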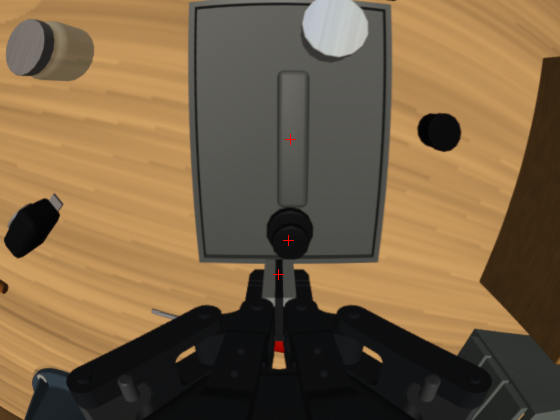

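The wrist view shows the markers on the plunger head (288,240) and the bar centre (290,139), within about 2 mm. I'll centre over the plunger and descend to contact.

Request:
servo_tool --plan "0 0 0 6 10 1 0;0 0 0 0 20 0 0;0 0 0 0 8 0 0;0 0 0 0 3 0 0;0 0 0 0 0 0 0;0 0 0 0 0 0 0"

```text
time: 6.58
tool_pos: [0.5088, -0.259, 0.1368]
tool_rot: [[0.274, 0.001, 0.962], [-0.962, -0.001, 0.274], [0.001, -1.0, 0.001]]
contact_force: [0.3, -0.0, 0.6]
width: 0.0004
```

Request:
servo_tool --plan "0 0 0 0 2 0 0;0 0 0 0 2 0 0;0 0 0 0 1 0 0;0 0 0 0 0 0 0"

```text
time: 7.08
tool_pos: [0.5087, -0.2589, 0.1316]
tool_rot: [[0.274, 0.001, 0.962], [-0.962, -0.0, 0.274], [0.001, -1.0, 0.0]]
contact_force: [-0.7, 0.3, 2.3]
width: 0.0001
```

Request:
servo_tool --plan "0 0 0 0 2 0 0;0 0 0 0 2 0 0;0 0 0 0 1 0 0;0 0 0 0 0 0 0"

```text
time: 7.58
tool_pos: [0.5088, -0.2589, 0.1265]
tool_rot: [[0.274, 0.001, 0.962], [-0.962, -0.0, 0.274], [0.001, -1.0, 0.001]]
contact_force: [-0.2, -0.8, 4.8]
width: 0.0
```

Request:
servo_tool --plan "0 0 0 0 1 0 0;0 0 0 0 1 0 0;0 0 0 0 0 0 0;0 0 0 0 0 0 0"

```text
time: 8.07
tool_pos: [0.5088, -0.259, 0.126]
tool_rot: [[0.274, 0.001, 0.962], [-0.962, -0.001, 0.274], [0.001, -1.0, 0.001]]
contact_force: [-1.9, 1.7, 13.1]
width: -0.0001
```

At the stop: z held at 0.126 while the force jumped to 13 N. I'll hold for just over a second, then rise.

Request:
servo_tool --plan "0 0 0 0 0.3 0 0;0 0 0 0 0 0 0;0 0 0 0 0 0 0;0 0 0 0 0 0 0;0 0 0 0 0 0 0;0 0 0 0 0 0 0;0 0 0 0 0 0 0;0 0 0 0 0 0 0"

```text
time: 9.07
tool_pos: [0.5088, -0.259, 0.1259]
tool_rot: [[0.274, 0.001, 0.962], [-0.962, -0.001, 0.274], [0.001, -1.0, 0.001]]
contact_force: [-2.5, 1.7, 14.5]
width: 0.0
```

Request:
servo_tool --plan "0 0 0 0 0 0 0;0 0 0 0 0 0 0;0 0 0 0 0 0 0;0 0 0 0 -5 0 0;0 0 0 0 -10 0 0;0 0 0 0 -30 0 0;0 0 0 0 -35 0 1;0 0 0 0 0 0 1"

```text
time: 10.07
tool_pos: [0.5095, -0.2595, 0.2063]
tool_rot: [[0.274, 0.004, 0.962], [-0.962, -0.003, 0.274], [0.004, -1.0, 0.003]]
contact_force: [0.0, 0.2, 1.0]
width: 0.0356
```

Run:
```python
from h import *
togo([.567,-.2397,.129])
measure(grab_frame('scene'))
s=get_state();w=grab_frame('wrist')
for k in('plunger_top','handle_mid'):print(k,[(np.round(d['location'],4).tolist(),d['confidence']) for d in landmark_of(k,w)])
```

```text
t 10.075 tcp [ 0.5095 -0.2595  0.2063] F [0.  0.2 1. ] w 0.0356 j [-38.  28.  92.  -0.  60.  36.]
shift mm [-3.6 77.4 60.5] head -74.09083335715141 down err [ 0.0038 -1.      0.0027]
plate 3477 [ 566.4 -239.8] [184.2 131.5] 16.0 z [0.1022 0.1054 0.1123]
bar/top 240 [ 568.  -239.6] [73.4 17.1] 16.7 z [0.1456 0.152  0.1553]
mid 371 [ 574.4 -246.2] [162.4  39.8] 2.6 z [0.1275 0.134  0.1373]
near 98 [ 0.5112284  -0.25739779  0.13187606]
far 245 [ 0.63823854 -0.24568276  0.13429202]
plunger_top [([0.5047, -0.2573, 0.1382], 0.87)]
handle_mid [([0.5653, -0.2365, 0.1469], 0.66)]
```

Request:
servo_tool --plan "0 0 0 -1 0 20 1;0 0 0 -1 0 20 1;0 0 0 -1 0 20 1;0 0 0 0 0 0 1;0 0 0 0 10 0 1;0 0 0 0 15 0 1;0 0 0 0 0 0 1"

```text
time: 11.15
tool_pos: [0.5636, -0.2388, 0.1769]
tool_rot: [[0.273, -0.004, 0.962], [-0.962, 0.003, 0.273], [-0.004, -1.0, -0.003]]
contact_force: [0.1, -0.1, -0.2]
width: 0.0855
```

Run:
```python
from h import *
togo([.567,-.2397,.128])
w=grab_frame('wrist')
cv2.imwrite('pics/wrist2.png',w['color'][...,::-1])
```

```text
t 11.15 tcp [ 0.5636 -0.2388  0.1769] F [ 0.1 -0.1 -0.2] w 0.0855 j [-33.  33.  87.  -0.  60.  41.]
shift mm [ 2.  48.8  3.2] head -74.12966332545413 down err [-0.0036 -1.     -0.0032]
```

View pics/wrist2.png

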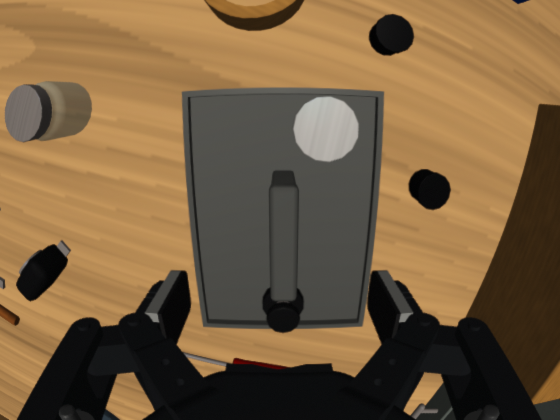

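Gripper is open and straddling the bar at column 284. The tin at (326,128) and the rim are clear of the fingers. Descending.

Request:
servo_tool --plan "0 0 0 0 10 0 1;0 0 0 0 15 0 1;0 0 0 0 10 0 1;0 0 0 0 7 0 1;0 0 0 0 5 0 1;0 0 0 0 0 0 1;0 0 0 0 0 0 1;0 0 0 0 0 0 1"

```text
time: 12.2
tool_pos: [0.5656, -0.2395, 0.1325]
tool_rot: [[0.274, 0.001, 0.962], [-0.962, -0.001, 0.274], [0.001, -1.0, 0.001]]
contact_force: [-0.5, -0.5, -0.7]
width: 0.0852
```

```bash
python3 -c "
from h import *
togo([.567,-.2397,.128])"
```

```text
t 12.2 tcp [ 0.5656 -0.2395  0.1325] F [-0.5 -0.5 -0.7] w 0.0852 j [-33.  36.  89.  -0.  55.  41.]
shift mm [0.5 4.5 1.3] head -74.08908294857349 down err [ 7.e-04 -1.e+00  6.e-04]
```

Request:
servo_tool --plan "0 0 0 0.5 4 1 1;0 0 0 0 0 0 1;0 0 0 0 0 0 0.5;0 0 0 0 0 0 0.3;0 0 0 0 0 0 0.25;0 0 0 0 0 0 0;0 0 0 0 0 0 0;0 0 0 0 0 0 0"

```text
time: 13.2
tool_pos: [0.5666, -0.2397, 0.1283]
tool_rot: [[0.274, 0.0, 0.962], [-0.962, -0.0, 0.274], [0.0, -1.0, 0.0]]
contact_force: [-1.1, 0.3, 2.2]
width: 0.0146
```

Request:
servo_tool --plan "0 0 0 0 0 0 0;0 0 0 0 0 0 0;0 0 0 0 0 0 0;0 0 0 0 0 0 0"

```text
time: 13.7
tool_pos: [0.5665, -0.2397, 0.1282]
tool_rot: [[0.274, 0.0, 0.962], [-0.962, -0.0, 0.274], [0.0, -1.0, 0.0]]
contact_force: [-0.2, -0.4, 4.1]
width: 0.0147
```

Gripped. Starting the lift slowly.

Request:
servo_tool --plan "0 0 0 0 -1 0 0;0 0 0 0 -2 0 0;0 0 0 0 -3 0 0;0 0 0 0 -3 0 0;0 0 0 0 -3 0 0;0 0 0 0 -2 0 0;0 0 0 0 -1 0 0;0 0 0 0 0 0 0"

```text
time: 14.7
tool_pos: [0.5665, -0.2396, 0.1431]
tool_rot: [[0.274, 0.0, 0.962], [-0.962, -0.0, 0.274], [0.0, -1.0, 0.0]]
contact_force: [-0.9, -1.3, -2.8]
width: 0.0149
```

```bash
cat >> h.py <<'E'
def level(p,zp):
    X,_,_=cloud(p);X=X[np.hypot(X[:,0]-.567,X[:,1]+.24)<.09]
    X=X[abs(X[:,2]-zp)<.006]
    A=np.c_[X[:,0]-.567,X[:,1]+.24,np.ones(len(X))]
    for _ in range(4):
        c=np.linalg.lstsq(A,X[:,2],rcond=None)[0];k=abs(A@c-X[:,2])<.003;A,X=A[k],X[k]
    print('plate z',c[2],'slopes deg',np.degrees(c[:2]),len(X))
E
python3 - <<'E'
from h import *
togo([.567,-.2397,.228])
p=grab_frame('scene');level(p,.121)
print([(np.round(d['location'],3).tolist()) for d in landmark_of('tin',p)],[(np.round(d['location'],3).tolist()) for d in landmark_of('tub',p)])
c=cv2.resize(p['color'][190:320,165:300],(540,520));cv2.imwrite('pics/lift1.png',c[...,::-1])
E
```

```text
t 14.7 tcp [ 0.5665 -0.2396  0.1431] F [-0.9 -1.3 -2.8] w 0.0149 j [-33.  36.  88.  -0.  56.  41.]
shift mm [  0.3 -84.9   0.5] head -74.0937061330313 down err [ 2.e-04 -1.e+00  1.e-04]
plate z 0.1198268936602774 slopes deg [ 0.03708405 -0.07802281] 1937
[[0.609, -0.381, -0.001], [0.64, -0.243, 0.121], [0.741, -0.299, -0.003]] [[0.572, -0.244, -0.003], [0.567, -0.238, 0.16]]
```

View pics/lift1.png

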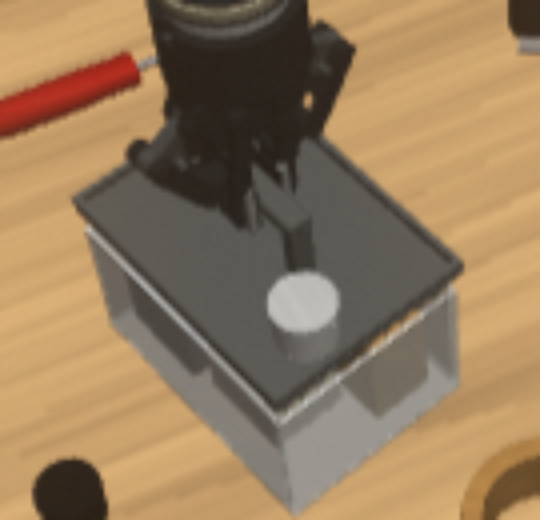

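The lid is off and level (slopes under 0.1°), the tin is upright at (303,310) in the crop, and the tub has stayed down. Lifting the rest of the way.

Request:
servo_tool --plan "0 0 0 0 -2 0 0;0 0 0 0 -4 0 0;0 0 0 0 -6 0 0;0 0 0 0 -8 0 0;0 0 0 0 -8 0 0;0 0 0 0 -8 0 0;0 0 0 0 -8 0 0;0 0 0 0 -8 0 0"

```text
time: 15.85
tool_pos: [0.5664, -0.2396, 0.1956]
tool_rot: [[0.274, 0.0, 0.962], [-0.962, -0.0, 0.274], [0.0, -1.0, 0.0]]
contact_force: [0.7, -0.3, -2.8]
width: 0.0152
```

Request:
servo_tool --plan "0 0 0 0 -8 0 0;0 0 0 0 -8 0 0;0 0 0 0 -8 0 0;0 0 0 0 -6 0 0;0 0 0 0 -4 0 0;0 0 0 0 -2 0 0;0 0 0 0 -1 0 0;0 0 0 0 0 0 0"

```text
time: 16.85
tool_pos: [0.5664, -0.2395, 0.2319]
tool_rot: [[0.274, -0.0, 0.962], [-0.962, 0.0, 0.274], [-0.0, -1.0, -0.0]]
contact_force: [-0.5, -0.2, -2.7]
width: 0.0151
```

Request:
servo_tool --plan "0 0 0 0 0 0 0;0 0 0 0 0 0 0;0 0 0 0 0 0 0;0 0 0 0 0 0 0;0 0 0 0 0 0 0;0 0 0 0 0 0 0"

```text
time: 17.6
tool_pos: [0.5664, -0.2396, 0.232]
tool_rot: [[0.274, 0.0, 0.962], [-0.962, -0.0, 0.274], [0.0, -1.0, 0.0]]
contact_force: [0.8, -0.0, -3.1]
width: 0.0149
```

Run:
```python
from h import *
togo([.567,-.2397,.228])
p=grab_frame('scene');level(p,.21)
for k in('tin','tub','plain_tub','handle_mid'):print(k,[(np.round(d['location'],3).tolist()) for d in landmark_of(k,p)])
cv2.imwrite('pics/lift2.png',p['color'][...,::-1])
```

```text
t 17.6 tcp [ 0.5664 -0.2396  0.232 ] F [ 0.8 -0.  -3.1] w 0.0149 j [-33.  29.  84.  -0.  67.  41.]
shift mm [0.3 4.  0.5] head -74.09131337055265 down err [ 0. -1.  0.]
plate z 0.20873920739806734 slopes deg [ 0.06493501 -0.03726746] 2264
tin [[0.638, -0.244, 0.212], [0.741, -0.297, -0.002], [0.615, -0.383, -0.003], [0.507, -0.255, 0.243]]
tub [[0.574, -0.243, 0.001]]
plain_tub [[0.499, 0.216, 0.001]]
handle_mid [[0.566, -0.239, 0.25], [0.747, 0.233, -0.001], [0.497, 0.217, -0.0]]
```

View pics/lift2.png

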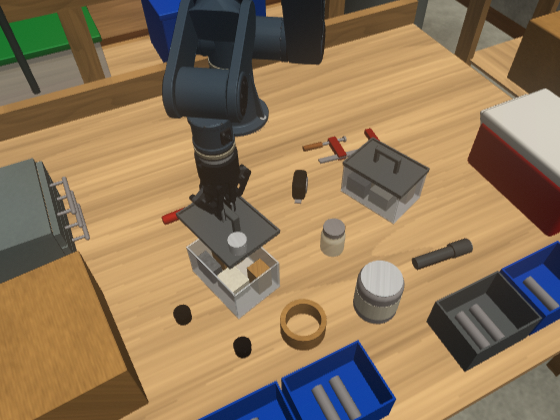

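The lid is level above the open tub at scene (230,220), raised 104 mm, with the tin upright at (237,241). Everything else is where it was.

```bash
python3 -c "
from bench import *
finish_job();s=get_state();print(s['time'],s['tool_pos'],s['contact_force'],s['width'])"
```

```text
the job is handed in; nothing more can be done
the job is handed in; nothing more can be done
```

I vented the right-hand tub, lifted its lid straight up by the bridge handle and handed the job in with the lid held above the tub.

- **Venting:** I pressed the plunger to its stop with the lid on. The tip stopped at z = 0.126 m and the force rose to 13–14.5 N. I held it there for about 1.5 s.
- **Lift:** the lid is raised 104 mm, which leaves its plug about 94 mm above the tub's rim.
- **Last checks (about 17.6 s on the clock):** the lid was level within 0.1° and the grip was steady. The tin stood upright on the lid. The tub, the plain tub and the rest of the bench looked unmoved, though I only re-measured the two tubs.
- **Disagreement:** the gripper read about 15 mm on the 16 mm bar, but nothing slipped. No check failed, and the job reports no verdict.

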